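# Find the lid that rocks, close the larder box with the flat one

### The job

One of the two beech lids lying on the marble slab has cupped. Press gently with a fingertip on their long edges to find the one that rocks, and feel it tip; then take the flat one and seat it, gently and fully home, in the rim of the white stoneware box. Leave the rocking lid lying on the slab and everything else where it stands.

Things in the scene. Friction and masses are not known exactly. Their poses are not given: they have to be found in the camera images.
- lid_a: one of two like beech lids (one flat, one cupped: find out which), glued of seven staves: 130 mm along its x (the grain) by 110 mm along y, 14 mm thick, 0.15 to 0.27 kg. A bar handle, 90 mm long along x, 20 mm wide, its top 40 mm and underside 24 mm above the lid's underside, stands along the middle on two feet. Origin: middle of the underside, z up. At rest both lie level, poses alike.
- lid_b: one of two like beech lids (one flat, one cupped: find out which), glued of seven staves: 130 mm along its x (the grain) by 110 mm along y, 14 mm thick, 0.15 to 0.27 kg. A bar handle, 90 mm long along x, 20 mm wide, its top 40 mm and underside 24 mm above the lid's underside, stands along the middle on two feet. Origin: middle of the underside, z up. At rest both lie level, poses alike.
- press_a (a point): point of lid_a to press: on its top, 43 mm from the middle along its y axis, 14 mm above the underside at the middle. The like point at y = -43 mm serves as well. A flat lid does not move there under 2 to 8 N, which is ample; come down slowly (under 10 mm/s), since more than 60 N bruises the wood.
- press_b (a point): the like point of lid_b. The cupped lid's underside is bowed along y to a radius of 336 mm: its long edges stand 4.5 mm off the slab (top 2.7 mm higher at the press point). Pressed there with 1 N or more it rolls onto that edge, about 0.1 to 0.14 rad about its x axis, and rolls back level when let go.
- slab: white marble pastry slab, 380 mm (x) by 210 mm (y), 20 mm thick, flat and immovable. Origin: middle of its underside, on the worktop; its top, on which both lids lie with 15 mm or more between them, is 20 mm above. The lids' grain runs roughly along the slab's x axis.
- box: open white stoneware box, loose, 2.4 kg. Collar 152 mm (x) by 132 mm (y) outside, top at z = 100 mm; inside it a rebate 134 by 114 mm, 8 mm deep (2 mm clearance round a lid). Ledges at z = 92 mm along its two long (y) sides carry the lid; between them the mouth is 134 by 98 mm. Origin: middle of its underside, z up. A lid fits either way round, grain along the box's x.
- box_seat (a point): middle of the box's rebate at the height of the ledge, 92 mm above the box's underside; the origin of the flat lid lies here when home (6 mm proud of the collar); the cupped lid would sag 3.6 mm lower between the ledges. Axes as the box.
- ramekin: small white ceramic cup, 80 mm across, 45 mm high, beyond the box. Origin: middle of its underside. Bystander, leave alone.
- cutter: steel biscuit-cutter ring, 64 mm across, 35 mm high, on the robot's side of the box. Origin: middle of its underside. Bystander.
- mill: dark wooden pepper mill, 54 mm across, 132 mm high, beyond the slab. Origin: middle of its underside. Bystander.
- spoon: wooden spoon lying to the right. Origin: on its underside near its middle. Bystander.
- mug: blue mug, 80 mm across, 90 mm high, to the left. Origin: middle of its underside. Bystander.
- palette_knife: spatula with a steel blade lying to the right, near the robot. Origin: on its underside near its middle. Bystander.
Mind the look-alikes: they are no part of the job. Leave any orange look-alike of the box alone.

How it is judged:
By the outcome, as a careful person would: the job done as asked, in the order asked, and still so for the second after the job is handed in, with the robot touching nothing.
It also fails if it takes over 67 s, if anything falls off the work surface, if the arm or the gripper's body presses on something with over 40 N, if the wrist force passes 120 N, or if a joint passes its speed limit or range.

### The arm

A 6-joint arm with a two-finger parallel gripper is mounted at the origin on the work surface. World frame = base frame: x ahead of the robot, y to its left, z up, the work surface at z = 0. Lengths are in m, angles in degrees, forces in N, time in s.
With the tool pointing down it reaches from about 0.4 to 0.825 m from the base axis. Payload 7 kg.
Tool frame: the origin (TCP) lies midway between the tips of the shut fingers; the grasp point (between the pads) lies 19 mm behind it; z points along the fingers, y is the line along which they close (so a half turn about z gives the same grasp; the last joint's range is limited). The gripper opens to 88 mm and grips with 3 to 60 N. Pads are 19 mm wide; open, the fingers measure 130 mm over their backs; the gripper's body (78 mm by 193 mm) begins 47 mm behind the grasp point.
Start: joints at [-50.071, 20.546, 0.682, 0, -70.136, -16.507], TCP at [0.268, -0.619, 0.227] pointing down, gripper open.
Joint ranges: [-176.03, 176.03], [-82.01, 121.73], [-58.28, 71.71], [-173.87, 95.51], [-174.79, -0.11], [-173.66, 173.66]. Speed limits (degrees/s): [136.94, 136.94, 172.46, 180, 180, 180].

### API

Orientations are given as [roll, pitch, yaw] about the fixed x, y, z axes, in that order (R = Rz(yaw) Ry(pitch) Rx(roll)).
In Python, from plant import r gives the robot as it stands. The module is installed in compiled form; this text tells all that it offers.
- The arm moves only by the tool play_rows, never from a script. Its argument "rows" is a list of rows, each an object with "slide": the shift along the tool's x, y, z as a fraction of full scale, a list of three; "delta_rot": the turn, a rotation vector about the tool's x, y, z as a fraction of full scale, a list of three; "fingers": the opening, from -1 (shut) to 1 (fully open). In form: [{"slide": [x, y, z], "delta_rot": [rx, ry, rz], "fingers": fingers}, ...]. A call has 1 to 8 rows; each row shifts and turns the commanded pose from where the row before left it, along the tool's axes as they then stand; what a row does not reach is not made up. Full scale, the value 1, is 0.15 m for a shift and 0.08 rad for a turn. A row lasts 1/8 s, in which the tool goes at most 62.5 mm and 10.7 degrees, less where a joint would pass 70% of its speed; a pose out of reach is approached as far as the arm can. A call with a number of a shift or a turn outside -1 to 1 is refused whole. A call with a gripper value outside its range is refused whole. The fingers move at their own pace and stop on an object; "squeeze" is the grip in N (left out, the last holds). Time passes only in rows, so rows that do not move let the fingers close. It gives the time, the measured TCP pose, the force, the opening and the grip force at its end, in the units of the state.
- r.get_state(): the state, without advancing time (a new reading comes with each control period).
- r.capture(name): name is "scene" or "top"; returns a dict with "image" (480x640x3 uint8, blue, green, red), "fx", "fy", "cx", "cy" (pixels), "R" (3x3) and "t" (3): a world point X has camera coordinates R X + t. Camera axes: x right, y down, z forward; pixel columns grow to the right and rows downward; lengths in m; the calibration is good to about 2 mm. A picture is of the moment at which its call begins. There is no depth.
- r.close_job(): hands the job in; it is judged then, once.
The state is a dict: "time_s": time; "joints": joint angles; "qd": joint speeds; "joint_torque": joint torques, N m; "tcp_pos": TCP position; "eef_rot": TCP orientation; "contact_force": force on the tool from outside, world axes, zero at the start; "moment": the same for the moment, N m; "gripper_width": finger opening in m; "gripper_force": force on a finger pad.
Only numpy, scipy, OpenCV 4.12 (cv2) and the standard library are available. Lean on these libraries where they do the work, as an engineer would, in place of code of your own. Each camera call takes 0.05 s, during which the arm holds its last target. There are 200 camera calls.

## Working session

There is one attempt and no reset: what is moved stays moved. The work goes in short steps, Python scripts to look and compute and a tool call to move; the robot and the scene stay as the last step left them, time stands still between calls to the robot, and variables do not carry over. Pictures are saved under pics/ and viewed, at most 10 in all, crops included, and the job is handed in when it is done.

Besides the shell and the picture viewer there is one more tool, called after ">>>" as a command line: name --argument value ..., lists and objects as JSON in quotes. play_rows: Moves the arm, as the interface text tells. Shift numbers are shares of 0.15 m and turn numbers shares of 0.08 rad, none past 1 either way. Its arguments: {"type":"object","properties":{"rows":{"type":"array"},"squeeze":{"type":"number"}},"required":["rows"]}

```bash
mkdir -p pics; python3 - <<'E'
from plant import r
import cv2,pickle,numpy as np
d={}
for n in("scene","top"):
    c=r.capture(n);cv2.imwrite(f"pics/{n}0.png",c["image"]);d[n]=c
    print(n,c["fx"],c["fy"],c["cx"],c["cy"],np.round(c["R"],3).tolist(),np.round(c["t"],3).tolist())
pickle.dump(d,open("cap0.pkl","wb"))
print(r.get_state())
E
```

```text
scene 598.0431859660035 598.0431859660035 308.93855701650494 242.2847707354448 [[-0.845, 0.535, -0.005], [0.443, 0.693, -0.569], [-0.301, -0.482, -0.823]] [0.43, -0.199, 1.955]
top 563.3448842659318 563.3448842659318 316.5039547318264 242.42496692718362 [[0.007, -1.0, 0.003], [-0.985, -0.007, -0.173], [0.173, -0.002, -0.985]] [0.01, 0.553, 1.369]
{'time_s': 0.1, 'joints': array([-5.00721643e+01,  2.05873419e+01,  6.39281894e-01, -1.81420722e-02,
       -7.01344479e+01, -1.65065331e+01]), 'qd': array([ 0.02748013, -0.07957103,  0.09027433,  0.09869968,  0.02653853,
       -0.02235965]), 'joint_torque': array([-8.67390772e-04, -5.84162343e+01,  2.93750632e+01,  7.01559216e+00,
        1.01276266e-02, -6.62409366e-05]), 'tcp_pos': array([ 0.26811105, -0.61900204,  0.22571693]), 'eef_rot': array([ 1.79916046e+02, -7.09200142e-03, -1.56584869e+02]), 'contact_force': array([0.21781528, 1.0622499 , 0.0739818 ]), 'moment': array([-0.05419305, -0.00304463, -0.05552577]), 'gripper_force': 0.0, 'gripper_width': 0.08763222460696561}
```

View pics/top0.png

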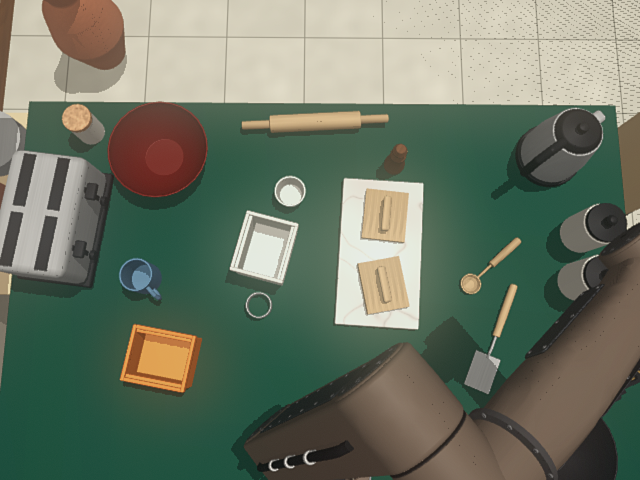

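View pics/scene0.png

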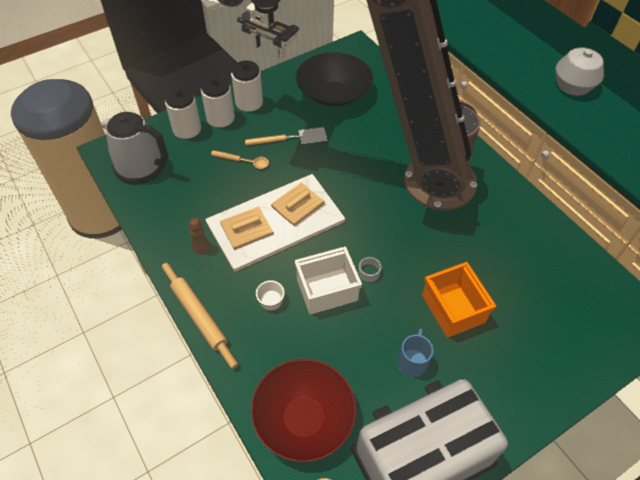

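The top view shows the white box at about (265,248), and the lids on the slab at (385,216) and (383,286), with the cutter at (259,305) and the ramekin at (290,192). Next I fit model silhouettes to both views.

```bash
cat > fit.py <<'E'
import cv2,pickle,numpy as np
from scipy.optimize import minimize
def proj(c,X):
    p=np.asarray(X)@np.array(c["R"]).T+np.array(c["t"]); return np.c_[c["fx"]*p[:,0]/p[:,2]+c["cx"],c["fy"]*p[:,1]/p[:,2]+c["cy"]]
def cub(lx,ly,z0,z1): return np.array([[a*lx/2,b*ly/2,z] for a in(-1,1) for b in(-1,1) for z in(z0,z1)])
def place(P,x,y,a,z):
    c,s=np.cos(a),np.sin(a); return P@np.array([[c,s,0],[-s,c,0],[0,0,1]])+[x,y,z]
def ray(c,u,v,z):
    R=np.array(c["R"]);t=np.array(c["t"]);o=-R.T@t;d=R.T@[(u-c["cx"])/c["fx"],(v-c["cy"])/c["fy"],1];return o+d*(z-o[2])/d[2]
LID=[cub(.13,.11,0,.014),cub(.09,.02,.024,.04)]
def render(c,parts,p,z):
    m=np.zeros((480*4,640*4),np.uint8)
    for P in parts:
        h=cv2.convexHull(np.round((proj(c,place(P,*p,z))*4+1.5)*16).astype(np.int32)); cv2.fillConvexPoly(m,h,255,shift=4)
    return cv2.resize(m,(640,480),interpolation=cv2.INTER_AREA)/255.
def fit(cs,masks,parts,p0,z):
    f=lambda q:sum(np.abs(render(c,parts,(q[0]/100,q[1]/100,q[2]/10),z)-m).sum() for c,m in zip(cs,masks))
    q0=np.array([p0[0]*100,p0[1]*100,p0[2]*10])
    s=minimize(f,q0,method="Nelder-Mead",options=dict(initial_simplex=np.vstack([q0]+[q0+np.eye(3)[i]*1. for i in range(3)]),xatol=.005,fatol=.5))
    return np.array([s.x[0]/100,s.x[1]/100,s.x[2]/10]),s.fun
def near(c,m,x,y,z,rad=.1):
    u,v=proj(c,[[x,y,z]])[0]; k=np.zeros_like(m); cv2.circle(k,(int(u),int(v)),int(rad*c["fx"]/1.3),1,-1)
    mm=(m*k).astype(np.uint8); n,l,st,_=cv2.connectedComponentsWithStats(mm); i=1+np.argmax(st[1:,4]); return (l==i).astype(float)
E
python3 - <<'E'
from fit import *
d=pickle.load(open("cap0.pkl","rb")); cs=[d["top"],d["scene"]]
beech=[];white=[]
for c in cs:
    h=cv2.cvtColor(c["image"],cv2.COLOR_BGR2HSV)
    beech.append(((h[...,0]<25)&(h[...,1]>75)&(h[...,2]>70)).astype(np.uint8)); white.append(((h[...,1]<75)&(h[...,2]>70)).astype(np.uint8))
vis=[]
for nm,uv in(("far",(385,216)),("near",(383,286))):
    x,y,_=ray(cs[0],*uv,.034)
    ms=[near(c,m,x,y,.03,.09) for c,m in zip(cs,beech)]
    for j in([0],[1],[0,1]):
        p,e=fit([cs[k] for k in j],[ms[k] for k in j],LID,(x,y,0.1),.02); print(nm,j,np.round(p,4),np.degrees(p[2]).round(2),e,[m.sum() for m in ms])
    vis.append((LID,p,.02))
x,y,_=ray(cs[0],265,246,.1)
BOX=[cub(.152,.132,.0,.1)]
ms=[]
for c,m in zip(cs,white):
    k=near(c,m,x,y,.06,.125); h=cv2.convexHull(np.argwhere(k>0)[:,::-1].astype(np.int32)); k2=np.zeros((480,640),np.uint8); cv2.fillConvexPoly(k2,h,1); ms.append(k2.astype(float))
for par in([cub(.152,.132,.085,.1),cub(.148,.128,0,.1)],BOX):
  for a in(-.2,-.2+np.pi/2):
   for j in([0],[1],[0,1]):
    p,e=fit([cs[k] for k in j],[ms[k] for k in j],par,(x,y,a),0.); print("box",j,np.round(p,4),np.degrees(p[2]).round(2),e,[m.sum() for m in ms])
    if len(j)==2 and (len(vis)<3 or e<be): be=e;vis=vis[:2]+[([cub(.152,.132,.1,.1),cub(.134,.114,.1,.1)],p,0.)]
out=[]
for c,(u,v) in zip(cs,((325,240),(290,245))):
    im=cv2.resize(c["image"],None,fx=4,fy=4,interpolation=cv2.INTER_CUBIC)
    for parts,p,z in vis:
        for P in parts: cv2.polylines(im,[cv2.convexHull(np.round(proj(c,place(P,*p,z))*4+1.5).astype(np.int32))],True,(0,0,255),1)
    out.append(im[v*4-300:v*4+300,u*4-400:u*4+400])
cv2.imwrite("pics/fit_top.png",out[0]);cv2.imwrite("pics/fit_scene.png",out[1])
for n,uv,z in(("cutter",(259,305),.017),("ramekin",(290,191),.045),("mill",(400,150),.132)): print(n,ray(cs[0],*uv,z).round(3))
print("slab",[ray(cs[0],*q,.02).round(3).tolist() for q in((344,179),(423,183),(418,329),(335,323))])
E
```

```text
far [0] [ 0.6301 -0.1609 -0.1163] -6.66 122.7372549019608 [np.float64(2082.0), np.float64(1356.0)]
far [1] [ 0.6329 -0.1625 -0.1102] -6.31 53.74509803921568 [np.float64(2082.0), np.float64(1356.0)]
far [0, 1] [ 0.6316 -0.1615 -0.1049] -6.01 192.34901960784313 [np.float64(2082.0), np.float64(1356.0)]
near [0] [ 0.4495 -0.1529  0.181 ] 10.37 186.10588235294114 [np.float64(2137.0), np.float64(1241.0)]
near [1] [ 0.4521 -0.1566  0.1878] 10.76 71.03137254901961 [np.float64(2137.0), np.float64(1241.0)]
near [0, 1] [ 0.4509 -0.1554  0.1896] 10.86 264.38039215686274 [np.float64(2137.0), np.float64(1241.0)]
box [0] [ 0.5291  0.1437 -0.2602] -14.91 3794.913725490196 [np.float64(7482.0), np.float64(8325.0)]
box [1] [0.5378 0.145  0.0227] 1.3 4896.035294117647 [np.float64(7482.0), np.float64(8325.0)]
box [0, 1] [ 0.5362  0.1371 -0.1464] -8.39 8757.46274509804 [np.float64(7482.0), np.float64(8325.0)]
box [0] [0.5447 0.1247 1.2573] 72.04 3802.3450980392154 [np.float64(7482.0), np.float64(8325.0)]
box [1] [0.5437 0.1331 1.8105] 103.73 4911.725490196079 [np.float64(7482.0), np.float64(8325.0)]
box [
[... 163 characters left out ...]
64(7482.0), np.float64(8325.0)]
box [1] [0.535  0.1429 0.0278] 1.59 4809.956862745098 [np.float64(7482.0), np.float64(8325.0)]
box [0, 1] [ 0.5297  0.1396 -0.1625] -9.31 8577.980392156864 [np.float64(7482.0), np.float64(8325.0)]
box [0] [0.5431 0.1291 1.3321] 76.32 3704.5372549019608 [np.float64(7482.0), np.float64(8325.0)]
box [1] [0.5308 0.1361 1.7422] 99.82 4831.529411764706 [np.float64(7482.0), np.float64(8325.0)]
box [0, 1] [0.5409 0.1201 1.5564] 89.18 8629.211764705884 [np.float64(7482.0), np.float64(8325.0)]
cutter [0.397 0.158 0.017]
ramekin [0.687 0.083 0.045]
mill [ 0.768 -0.187  0.132]
slab [[0.727, -0.057, 0.02], [0.718, -0.263, 0.02], [0.34, -0.241, 0.02], [0.354, -0.033, 0.02]]
```

View pics/fit_top.png

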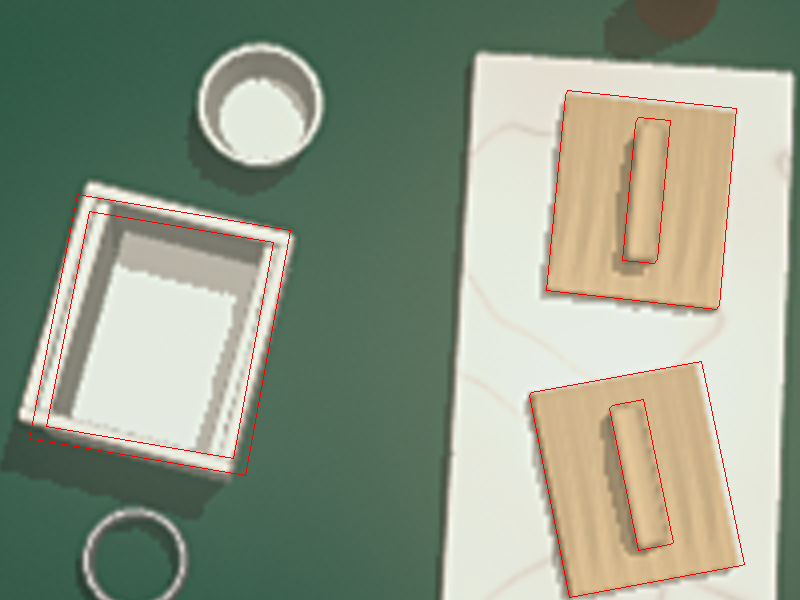

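View pics/fit_scene.png

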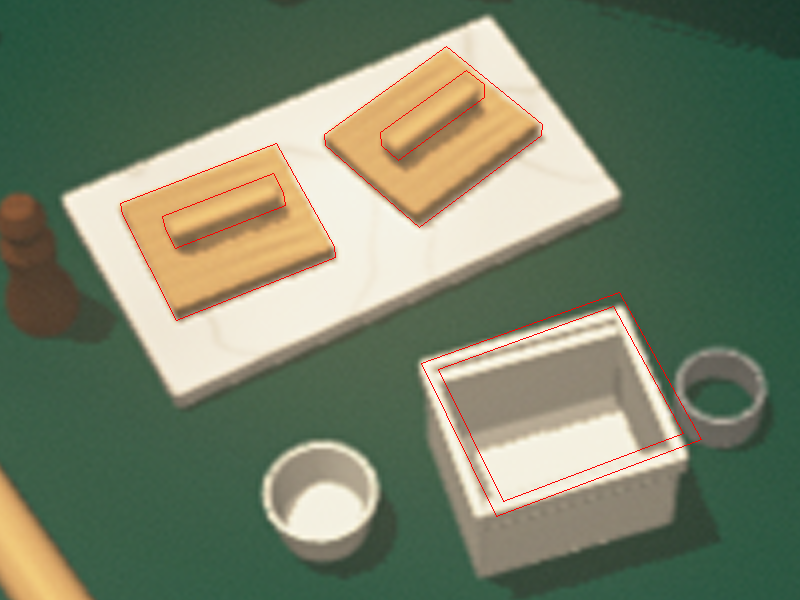

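The lid fits sit within about 1–2 mm. The box fit was off, because its mask merged with something else. Collar corners picked by eye in the top crop are (88,181), (292,233), (232,480) and (20,419). In the scene crop they are (421,361), (624,305), (687,458) and (485,517). I solve the box pose from these.

```bash
python3 - <<'E'
from fit import *
from scipy.optimize import least_squares
d=pickle.load(open("cap0.pkl","rb")); T,S=d["top"],d["scene"]
tp=(np.array([(88,181),(292,233),(232,480),(20,419)])-1.5)/4+[225,165]
sp=(np.array([(624,305),(421,361),(485,517),(687,458)])-1.5)/4+[190,170]
for c,p in((T,tp),(S,sp)):
    X=np.array([ray(c,*q,.1) for q in p]);print(X[:,:2].round(4).tolist(),X.mean(0).round(4),[np.linalg.norm(X[i]-X[i-1]).round(4) for i in range(4)])
# top order: TL=(+x,+y),TR=(+x,-y),BR=(-x,-y),BL=(-x,+y)
M=np.array([[1,1],[1,-1],[-1,-1],[-1,1]])*[.076,.066]; M=np.c_[M,np.full(4,.1)]
for use in("t","s","ts"):
  best=None
  for k in range(4):
    def f(q):
        e=[]
        if "t" in use:e.append(proj(T,place(M,*q,0))-tp)
        if "s" in use:e.append(proj(S,place(M,*q,0))-np.roll(sp,k,0))
        return np.concatenate(e).ravel()
    s=least_squares(f,(.55,.13,-.2))
    if best is None or s.cost<best.cost:best=s;bk=k
  print(use,bk,best.x.round(4),np.degrees(best.x[2]),best.cost)
E
```

```text
[[0.6235, 0.1859], [0.592, 0.0608], [0.441, 0.0947], [0.4767, 0.2226]] [0.5333 0.141  0.1   ] [np.float64(0.1513), np.float64(0.1291), np.float64(0.1548), np.float64(0.1328)]
[[0.4472, 0.0976], [0.5929, 0.0605], [0.6219, 0.189], [0.4821, 0.2241]] [0.536  0.1428 0.1   ] [np.float64(0.1313), np.float64(0.1504), np.float64(0.1317), np.float64(0.1441)]
t 0 [ 0.5333  0.141  -0.2447] -14.020302919808502 1.3716586187892577
s 1 [0.5331 0.1374 2.4568] 140.76272163573285 3400.921548944757
ts 3 [ 0.5335  0.1396 -0.3008] -17.235909733163826 3488.726851374048
```

Box: roughly (0.5345, 0.142) at −14.1°, with both views agreeing to about 3 mm. Now I write a move helper and work out the approach to the near lid's press point.

```bash
cat > mv.py <<'E'
import numpy as np, sys, math
from scipy.spatial.transform import Rotation as Ro
from plant import r
def plan(p0,yaw0,goal,yaw,n=None,R0=None):
    R0=R0 if R0 is not None else Ro.from_euler("xyz",[180,0,yaw0],degrees=True)
    R1=Ro.from_euler("xyz",[180,0,yaw],degrees=True); w=(R0.inv()*R1).as_rotvec(); d=np.array(goal)-p0
    n=n or max(1,math.ceil(np.linalg.norm(d)/.058),math.ceil(np.abs(w).max()/.079))
    for i in range(n):
        Ri=R0*Ro.from_rotvec(w*i/n); print(i,(Ri.inv().apply(d/n)/.15).round(3).tolist(),(w/n/.08).round(3).tolist())
def st():
    s=r.get_state(); print("t",s["time_s"],"p",s["tcp_pos"].round(4),"rot",s["eef_rot"].round(2),"F",s["contact_force"].round(2),"w",round(s["gripper_width"],4),"gf",s["gripper_force"]); return s
def lidpt(L,dx,dy):
    a=math.radians(L[2]);return np.array([L[0]+dx*math.cos(a)-dy*math.sin(a),L[1]+dx*math.sin(a)+dy*math.cos(a)])
NEAR=(.4509,-.155,10.6); FAR=(.6316,-.1615,-6.3); BOX=(.5345,.142,-14.1)
E
python3 - <<'E'
from mv import *
s=st(); p0=np.array([.268,-.619,.227])
q=lidpt(NEAR,0,.043);print(q)
plan(p0,-156.6,[*q,.10],-169.4,10)
E
```

```text
t 0.1 p [ 0.2681 -0.619   0.2257] rot [ 1.7992e+02 -1.0000e-02 -1.5658e+02] F [0.22 1.06 0.07] w 0.0876 gf 0.0
[ 0.44299009 -0.11273378]
0 [-0.241, 0.263, 0.085] [0.0, -0.0, 0.279]
1 [-0.235, 0.269, 0.085] [0.0, -0.0, 0.279]
2 [-0.229, 0.274, 0.085] [0.0, -0.0, 0.279]
3 [-0.223, 0.279, 0.085] [0.0, -0.0, 0.279]
4 [-0.217, 0.284, 0.085] [0.0, -0.0, 0.279]
5 [-0.21, 0.289, 0.085] [0.0, -0.0, 0.279]
6 [-0.204, 0.293, 0.085] [0.0, -0.0, 0.279]
7 [-0.197, 0.298, 0.085] [0.0, -0.0, 0.279]
8 [-0.19, 0.302, 0.085] [0.0, -0.0, 0.279]
9 [-0.184, 0.306, 0.085] [0.0, -0.0, 0.279]
```

>>> play_rows --rows '[{"slide": [-0.241, 0.263, 0.085], "delta_rot": [0, 0, 0.279], "fingers": -1}, {"slide": [-0.235, 0.269, 0.085], "delta_rot": [0, 0, 0.279], "fingers": -1}, {"slide": [-0.229, 0.274, 0.085], "delta_rot": [0, 0, 0.279], "fingers": -1}, {"slide": [-0.223, 0.279, 0.085], "delta_rot": [0, 0, 0.279], "fingers": -1}, {"slide": [-0.217, 0.284, 0.085], "delta_rot": [0, 0, 0.279], "fingers": -1}, {"slide": [-0.21, 0.289, 0.085], "delta_rot": [0, 0, 0.279], "fingers": -1}, {"slide": [-0.204, 0.293, 0.085], "delta_rot": [0, 0, 0.279], "fingers": -1}, {"slide": [-0.197, 0.298, 0.085], "delta_rot": [0, 0, 0.279], "fingers": -1}]' --squeeze 20

```text
time_s: 1.1
tcp_pos: [0.4083, -0.2126, 0.1242]
eef_rot: [-180.0, 0.0, -166.9]
contact_force: [2.2, 0.5, 0.1]
gripper_width: 0.0134
gripper_force: 0.0
```

>>> play_rows --rows '[{"slide": [-0.19, 0.302, 0.085], "delta_rot": [0, 0, 0.279], "fingers": -1}, {"slide": [-0.184, 0.306, 0.085], "delta_rot": [0, 0, 0.279], "fingers": -1}, {"slide": [0, 0, 0], "delta_rot": [0, 0, 0], "fingers": -1}, {"slide": [0, 0, 0], "delta_rot": [0, 0, 0], "fingers": -1}, {"slide": [0, 0, 0], "delta_rot": [0, 0, 0], "fingers": -1}]'

```text
time_s: 1.72
tcp_pos: [0.4427, -0.1138, 0.0992]
eef_rot: [180.0, -0.0, -169.4]
contact_force: [0.3, -0.1, 0.2]
gripper_width: 0.0002
gripper_force: 0.0
```

>>> play_rows --rows '[{"slide": [0, 0, 0.15], "delta_rot": [0, 0, 0], "fingers": -1}, {"slide": [0, 0, 0.13], "delta_rot": [0, 0, 0], "fingers": -1}, {"slide": [0, 0, 0.06], "delta_rot": [0, 0, 0], "fingers": -1}, {"slide": [0, 0, 0.02], "delta_rot": [0, 0, 0], "fingers": -1}, {"slide": [0, 0, 0], "delta_rot": [0, 0, 0], "fingers": -1}]'

```text
time_s: 2.35
tcp_pos: [0.4432, -0.1133, 0.0454]
eef_rot: [-180.0, 0.0, -169.4]
contact_force: [-0.3, 0.0, -0.0]
gripper_width: 0.0002
gripper_force: 0.0
```

>>> play_rows --rows '[{"slide": [0, 0, 0.007], "delta_rot": [0, 0, 0], "fingers": -1}, {"slide": [0, 0, 0.007], "delta_rot": [0, 0, 0], "fingers": -1}, {"slide": [0, 0, 0.007], "delta_rot": [0, 0, 0], "fingers": -1}, {"slide": [0, 0, 0.007], "delta_rot": [0, 0, 0], "fingers": -1}]'

```text
time_s: 2.85
tcp_pos: [0.443, -0.113, 0.0409]
eef_rot: [180.0, 0.0, -169.4]
contact_force: [0.8, 0.1, -1.3]
gripper_width: 0.0005
gripper_force: 0.0
```

>>> play_rows --rows '[{"slide": [0, 0, 0.007], "delta_rot": [0, 0, 0], "fingers": -1}, {"slide": [0, 0, 0.007], "delta_rot": [0, 0, 0], "fingers": -1}, {"slide": [0, 0, 0.007], "delta_rot": [0, 0, 0], "fingers": -1}, {"slide": [0, 0, 0], "delta_rot": [0, 0, 0], "fingers": -1}]'

```text
time_s: 3.35
tcp_pos: [0.443, -0.113, 0.0376]
eef_rot: [-180.0, -0.0, -169.4]
contact_force: [-0.1, 0.4, 0.5]
gripper_width: 0.0004
gripper_force: 0.2
```

>>> play_rows --rows '[{"slide": [0, 0, 0.007], "delta_rot": [0, 0, 0], "fingers": -1}, {"slide": [0, 0, 0.007], "delta_rot": [0, 0, 0], "fingers": -1}, {"slide": [0, 0, 0.003], "delta_rot": [0, 0, 0], "fingers": -1}, {"slide": [0, 0, 0], "delta_rot": [0, 0, 0], "fingers": -1}]'

```text
time_s: 3.85
tcp_pos: [0.4431, -0.113, 0.0353]
eef_rot: [180.0, 0.0, -169.4]
contact_force: [-0.9, 1.7, 2.6]
gripper_width: 0.0005
gripper_force: 1.5
```

>>> play_rows --rows '[{"slide": [0, 0, 0.005], "delta_rot": [0, 0, 0], "fingers": -1}, {"slide": [0, 0, 0.005], "delta_rot": [0, 0, 0], "fingers": -1}, {"slide": [0, 0, 0], "delta_rot": [0, 0, 0], "fingers": -1}]'

```text
time_s: 4.22
tcp_pos: [0.4432, -0.1128, 0.0344]
eef_rot: [180.0, 0.0, -169.3]
contact_force: [-4.8, 5.2, 15.5]
gripper_width: 0.0003
gripper_force: 7.4
```

```bash
python3 - <<'E'
from mv import *
import cv2
st()
for n in("top","scene"):
    c=r.capture(n); cv2.imwrite(f"pics/p1{n}.png",c["image"])
st()
E
```

```text
t 4.225 p [ 0.4432 -0.1128  0.0344] rot [ 1.8000e+02  3.0000e-02 -1.6934e+02] F [-4.82  5.15 15.46] w 0.0003 gf 7.378630405291915
t 4.325 p [ 0.4432 -0.1128  0.0344] rot [ 1.8000e+02  4.0000e-02 -1.6935e+02] F [-5.02  4.6  15.31] w 0.0003 gf 7.324833059683442
```

```bash
python3 - <<'E'
import cv2,numpy as np
f=lambda p:cv2.resize(cv2.imread(p)[165:265,200:350],None,fx=5,fy=5,interpolation=cv2.INTER_CUBIC)[:300*2]
a=f("pics/scene0.png")[:300+100,:];b=f("pics/p1scene.png")[:400,:]
h=np.hstack([cv2.resize(a,(400,300*400//450*1)),cv2.resize(b,(400,266))]) if 0 else np.vstack([a[60:355],b[60:355]])
cv2.imwrite("pics/cmp1.png",h);print(h.shape)
E
```

```text
(590, 750, 3)
```

View pics/cmp1.png

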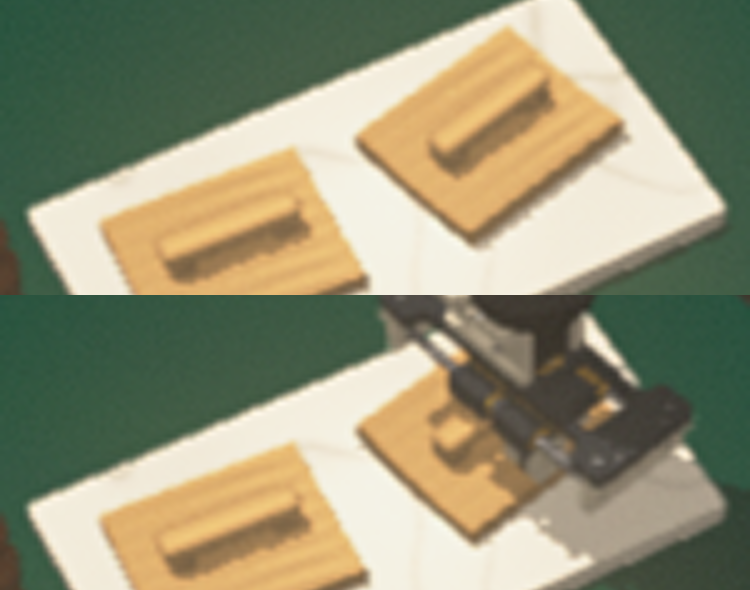

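The near lid's left vertex moves up and its bottom vertex moves down by about 1 px under the press. That suggests it tipped. I lift off, then measure the change against the released state.

>>> play_rows --rows '[{"slide": [0, 0, -0.007], "delta_rot": [0, 0, 0], "fingers": -1}, {"slide": [0, 0, -0.01], "delta_rot": [0, 0, 0], "fingers": -1}, {"slide": [0, 0, -0.02], "delta_rot": [0, 0, 0], "fingers": -1}, {"slide": [0, 0, -0.03], "delta_rot": [0, 0, 0], "fingers": -1}, {"slide": [0, 0, 0], "delta_rot": [0, 0, 0], "fingers": -1}]'

```text
time_s: 4.95
tcp_pos: [0.4432, -0.113, 0.044]
eef_rot: [180.0, 0.0, -169.4]
contact_force: [0.1, -0.7, -0.0]
gripper_width: 0.0007
gripper_force: 0.0
```

```bash
python3 - <<'E'
from mv import *
import cv2
from fit import proj
s=st(); c=r.capture("scene"); cv2.imwrite("pics/p1rel.png",c["image"])
g=lambda p:cv2.cvtColor(cv2.imread(p),cv2.COLOR_BGR2GRAY).astype(np.float32)
A,B,C=g("pics/scene0.png"),g("pics/p1scene.png"),g("pics/p1rel.png")
for nm,L,dx,dy in(("+x-y",NEAR,.062,-.052),("+x+y",NEAR,.062,.052),("+x",NEAR,.064,0),("far+x-y",FAR,.062,-.052),("far-x+y",FAR,-.06,.05)):
    u,v=proj(c,[[*lidpt(L,dx,dy),.034]])[0].round().astype(int)
    k=lambda X:X[v-8:v+9,u-8:u+9]
    w=cv2.createHanningWindow((17,17),cv2.CV_32F)
    print(nm,(u,v),"0->press",np.round(cv2.phaseCorrelate(k(A),k(B),w)[0],2),"0->rel",np.round(cv2.phaseCorrelate(k(A),k(C),w)[0],2))
q=lidpt(FAR,0,.043);print(q)
plan(s["tcp_pos"],-169.4,[*q,.075],-186.3,5)
E
```

```text
t 4.95 p [ 0.4432 -0.113   0.044 ] rot [ 1.8000e+02  3.0000e-02 -1.6937e+02] F [ 0.08 -0.71 -0.04] w 0.0007 gf 0.0
+x-y (np.int64(272), np.int64(203)) 0->press [ 0.27 -0.31] 0->rel [ 0.02 -0.07]
+x+y (np.int64(294), np.int64(223)) 0->press [-0.02  0.47] 0->rel [ 0.02 -0.16]
+x (np.int64(283), np.int64(213)) 0->press [0.29 0.01] 0->rel [ 0.02 -0.11]
far+x-y (np.int64(221), np.int64(221)) 0->press [0.03 0.13] 0->rel [0.01 0.1 ]
far-x+y (np.int64(271), np.int64(231)) 0->press [0.   0.04] 0->rel [-0.   -0.05]
[ 0.63631858 -0.11875968]
0 [-0.252, -0.055, -0.041] [-0.0, -0.0, 0.737]
1 [-0.255, -0.04, -0.041] [-0.0, -0.0, 0.737]
2 [-0.256, -0.025, -0.041] [-0.0, -0.0, 0.737]
3 [-0.257, -0.01, -0.041] [-0.0, -0.0, 0.737]
4 [-0.258, 0.005, -0.041] [-0.0, -0.0, 0.737]
```

>>> play_rows --rows '[{"slide": [0, 0, -0.2], "delta_rot": [0, 0, 0], "fingers": -1}, {"slide": [-0.252, -0.055, 0], "delta_rot": [0, 0, 0.737], "fingers": -1}, {"slide": [-0.255, -0.04, 0], "delta_rot": [0, 0, 0.737], "fingers": -1}, {"slide": [-0.256, -0.025, 0], "delta_rot": [0, 0, 0.737], "fingers": -1}, {"slide": [-0.257, -0.01, 0], "delta_rot": [0, 0, 0.737], "fingers": -1}, {"slide": [-0.258, 0.005, 0.05], "delta_rot": [0, 0, 0.737], "fingers": -1}, {"slide": [0, 0, 0.1], "delta_rot": [0, 0, 0], "fingers": -1}, {"slide": [0, 0, 0.03], "delta_rot": [0, 0, 0], "fingers": -1}]'

```text
time_s: 6.0
tcp_pos: [0.6344, -0.1188, 0.0447]
eef_rot: [-180.0, -0.2, 173.7]
contact_force: [-0.3, -0.9, 0.4]
gripper_width: 0.0007
gripper_force: 0.0
```

>>> play_rows --rows '[{"slide": [0, 0, 0], "delta_rot": [0, 0, 0], "fingers": -1}, {"slide": [0, 0, 0.007], "delta_rot": [0, 0, 0], "fingers": -1}, {"slide": [0, 0, 0.007], "delta_rot": [0, 0, 0], "fingers": -1}, {"slide": [0, 0, 0.007], "delta_rot": [0, 0, 0], "fingers": -1}, {"slide": [0, 0, 0.007], "delta_rot": [0, 0, 0], "fingers": -1}, {"slide": [0, 0, 0], "delta_rot": [0, 0, 0], "fingers": -1}]'

```text
time_s: 6.75
tcp_pos: [0.6361, -0.1188, 0.0424]
eef_rot: [180.0, -0.0, 173.7]
contact_force: [-0.3, -1.0, 0.0]
gripper_width: 0.0004
gripper_force: 0.0
```

>>> play_rows --rows '[{"slide": [0, 0, 0.007], "delta_rot": [0, 0, 0], "fingers": -1}, {"slide": [0, 0, 0.007], "delta_rot": [0, 0, 0], "fingers": -1}, {"slide": [0, 0, 0.007], "delta_rot": [0, 0, 0], "fingers": -1}, {"slide": [0, 0, 0.007], "delta_rot": [0, 0, 0], "fingers": -1}, {"slide": [0, 0, 0.007], "delta_rot": [0, 0, 0], "fingers": -1}, {"slide": [0, 0, 0], "delta_rot": [0, 0, 0], "fingers": -1}]'

```text
time_s: 7.5
tcp_pos: [0.6362, -0.1188, 0.0371]
eef_rot: [-180.0, -0.0, 173.7]
contact_force: [-0.6, -0.5, -0.6]
gripper_width: 0.0009
gripper_force: 0.0
```

>>> play_rows --rows '[{"slide": [0, 0, 0.007], "delta_rot": [0, 0, 0], "fingers": -1}, {"slide": [0, 0, 0.004], "delta_rot": [0, 0, 0], "fingers": -1}, {"slide": [0, 0, 0], "delta_rot": [0, 0, 0], "fingers": -1}]'

```text
time_s: 7.88
tcp_pos: [0.6362, -0.1188, 0.0356]
eef_rot: [-180.0, -0.0, 173.7]
contact_force: [-0.9, 0.3, 0.5]
gripper_width: 0.0004
gripper_force: 0.0
```

>>> play_rows --rows '[{"slide": [0, 0, 0.005], "delta_rot": [0, 0, 0], "fingers": -1}, {"slide": [0, 0, 0.004], "delta_rot": [0, 0, 0], "fingers": -1}, {"slide": [0, 0, 0], "delta_rot": [0, 0, 0], "fingers": -1}]'

```text
time_s: 8.25
tcp_pos: [0.6362, -0.1188, 0.0344]
eef_rot: [-180.0, 0.0, 173.7]
contact_force: [-0.5, -0.2, 2.3]
gripper_width: 0.0002
gripper_force: 0.8
```

>>> play_rows --rows '[{"slide": [0, 0, 0.003], "delta_rot": [0, 0, 0], "fingers": -1}, {"slide": [0, 0, 0], "delta_rot": [0, 0, 0], "fingers": -1}]'

```text
time_s: 8.5
tcp_pos: [0.6362, -0.1188, 0.0344]
eef_rot: [-180.0, 0.0, 173.8]
contact_force: [-1.8, 1.1, 4.8]
gripper_width: 0.0004
gripper_force: 2.7
```

```bash
python3 - <<'E'
from mv import *
import cv2
from fit import proj
s=st(); c=r.capture("scene"); cv2.imwrite("pics/p2.png",c["image"])
g=lambda p:cv2.cvtColor(cv2.imread(p),cv2.COLOR_BGR2GRAY).astype(np.float32)
A,C=g("pics/scene0.png"),g("pics/p2.png")
for nm,L,dx,dy in(("near+x-y",NEAR,.062,-.052),("near+x+y",NEAR,.062,.052),("far+x-y",FAR,.062,-.052),("far+x",FAR,.064,0),("far+x+y",FAR,.062,.052)):
    u,v=proj(c,[[*lidpt(L,dx,dy),.034]])[0].round().astype(int)
    k=lambda X:X[v-8:v+9,u-8:u+9]
    w=cv2.createHanningWindow((17,17),cv2.CV_32F)
    print(nm,(u,v),np.round(cv2.phaseCorrelate(k(A),k(C),w),2) if 0 else cv2.phaseCorrelate(k(A),k(C),w))
E
```

```text
t 8.5 p [ 0.6362 -0.1188  0.0344] rot [-1.8000e+02  1.0000e-02  1.7375e+02] F [-1.81  1.12  4.77] w 0.0004 gf 2.651579690136714
near+x-y (np.int64(272), np.int64(203)) ((-2.846525277726313, -0.9472428295044413), 0.6299660191123868)
near+x+y (np.int64(294), np.int64(223)) ((-0.013447151035306248, 0.4507721534632321), 0.7917099411104932)
far+x-y (np.int64(221), np.int64(221)) ((0.024949124745406337, 0.11242352811543199), 1.0170834375384412)
far+x (np.int64(227), np.int64(233)) ((-0.0019697182201205976, -0.1341599376322442), 1.055246533435068)
far+x+y (np.int64(234), np.int64(246)) ((0.02013357751921596, -0.08873284066824993), 0.9862152338027954)
```

```bash
python3 - <<'E'
import cv2,numpy as np
o=[]
for p in("scene0","p1scene","p1rel","p2"):
    i=cv2.imread(f"pics/{p}.png")[182:222,264:304]; o.append(cv2.resize(i,(290,290),interpolation=cv2.INTER_NEAREST))
h=np.vstack([np.hstack(o[:2]),np.hstack(o[2:])])
for k in(0,290):
  for x in (0,290):
    cv2.line(h,(x,k+80),(x+289,k+80),(0,0,255),1);cv2.line(h,(x,k+215),(x+289,k+215),(0,0,255),1)
cv2.imwrite("pics/cmp2.png",h)
E
```

```text
(no output)
```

View pics/cmp2.png

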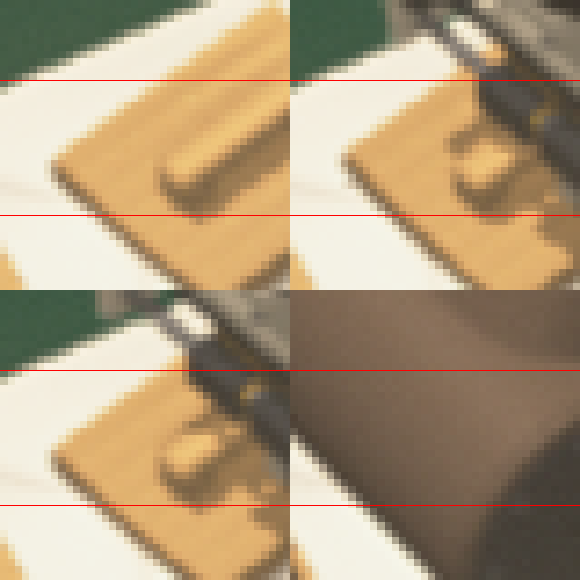

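Under the press (upper right) the near lid's left vertex stands about 1.4 px, or roughly 8 mm, higher. It returns to its start when released (lower left), so the near lid is the cupped one. The far lid took 5 N without moving, so it is the flat one. I lift off, open and move over the far lid's handle.

>>> play_rows --rows '[{"slide": [0, 0, -0.01], "delta_rot": [0, 0, 0], "fingers": -1}, {"slide": [0, 0, -0.1], "delta_rot": [0, 0, 0], "fingers": -1}, {"slide": [0, 0, -0.26], "delta_rot": [0, 0, 0], "fingers": -0.5}, {"slide": [0, -0.1, 0], "delta_rot": [0, 0, 0], "fingers": 0.1}, {"slide": [0, -0.13, 0], "delta_rot": [0, 0, 0], "fingers": 0.1}, {"slide": [0, -0.057, 0], "delta_rot": [0, 0, 0], "fingers": 0.1}, {"slide": [0, 0, 0], "delta_rot": [0, 0, 0], "fingers": 0.1}, {"slide": [0, 0, 0], "delta_rot": [0, 0, 0], "fingers": 0.1}]'

```text
time_s: 9.55
tcp_pos: [0.6313, -0.1616, 0.0888]
eef_rot: [-180.0, -0.1, 173.7]
contact_force: [0.4, 0.0, -0.7]
gripper_width: 0.0473
gripper_force: 0.0
```

```bash
python3 - <<'E'
from mv import *
s=st();plan(s["tcp_pos"],s["eef_rot"][2],[*lidpt(FAR,0,0),.0375],173.7,1)
E
```

```text
t 9.55 p [ 0.6313 -0.1616  0.0888] rot [-1.8000e+02 -5.0000e-02  1.7373e+02] F [ 0.38  0.02 -0.73] w 0.0473 gf 0.0
0 [-0.002, 0.001, 0.342] [0.0, -0.0, 0.006]
```

>>> play_rows --rows '[{"slide": [0, 0, 0.12], "delta_rot": [0, 0, 0], "fingers": 0.1}, {"slide": [0, 0, 0.12], "delta_rot": [0, 0, 0], "fingers": 0.1}, {"slide": [0, 0, 0.07], "delta_rot": [0, 0, 0], "fingers": 0.1}, {"slide": [0, 0, 0.03], "delta_rot": [0, 0, 0], "fingers": 0.1}, {"slide": [0, 0, 0], "delta_rot": [0, 0, 0], "fingers": 0.1}]'

```text
time_s: 10.18
tcp_pos: [0.6315, -0.1616, 0.0379]
eef_rot: [-180.0, -0.0, 173.8]
contact_force: [0.0, 0.8, 0.1]
gripper_width: 0.048
gripper_force: 0.0
```

>>> play_rows --rows '[{"slide": [0, 0, 0], "delta_rot": [0, 0, 0], "fingers": -0.2}, {"slide": [0, 0, 0], "delta_rot": [0, 0, 0], "fingers": -0.4}, {"slide": [0, 0, 0], "delta_rot": [0, 0, 0], "fingers": -0.55}, {"slide": [0, 0, 0], "delta_rot": [0, 0, 0], "fingers": -0.7}, {"slide": [0, 0, 0], "delta_rot": [0, 0, 0], "fingers": -1}, {"slide": [0, 0, 0], "delta_rot": [0, 0, 0], "fingers": -1}, {"slide": [0, 0, 0], "delta_rot": [0, 0, 0], "fingers": -1}]' --squeeze 25

```text
time_s: 11.05
tcp_pos: [0.6317, -0.1616, 0.0386]
eef_rot: [-180.0, 0.0, 173.7]
contact_force: [-0.7, 0.1, 4.2]
gripper_width: 0.0199
gripper_force: 25.0
```

```bash
python3 - <<'E'
from mv import *
s=st();p=s["tcp_pos"].copy();p[2]=.155;plan(p,s["eef_rot"][2],[*BOX[:2],.155],165.9,8)
E
```

```text
t 11.05 p [ 0.6317 -0.1616  0.0386] rot [-1.8000e+02  2.0000e-02  1.7375e+02] F [-0.75  0.05  4.21] w 0.0199 gf 25.00024974346161
0 [0.108, 0.243, 0.0] [0.0, -0.0, 0.214]
1 [0.112, 0.241, 0.0] [0.0, -0.0, 0.214]
2 [0.116, 0.239, 0.0] [0.0, -0.0, 0.214]
3 [0.12, 0.237, 0.0] [0.0, -0.0, 0.214]
4 [0.124, 0.235, 0.0] [0.0, -0.0, 0.214]
5 [0.128, 0.233, 0.0] [0.0, -0.0, 0.214]
6 [0.132, 0.23, 0.0] [0.0, -0.0, 0.214]
7 [0.136, 0.228, 0.0] [0.0, -0.0, 0.214]
```

>>> play_rows --rows '[{"slide": [0, 0, -0.03], "delta_rot": [0, 0, 0], "fingers": -1}, {"slide": [0, 0, -0.1], "delta_rot": [0, 0, 0], "fingers": -1}, {"slide": [0, 0, -0.25], "delta_rot": [0, 0, 0], "fingers": -1}, {"slide": [0, 0, -0.25], "delta_rot": [0, 0, 0], "fingers": -1}, {"slide": [0, 0, -0.146], "delta_rot": [0, 0, 0], "fingers": -1}, {"slide": [0, 0, 0], "delta_rot": [0, 0, 0], "fingers": -1}]'

```text
time_s: 11.8
tcp_pos: [0.6328, -0.1616, 0.1577]
eef_rot: [180.0, 0.3, 173.8]
contact_force: [-0.2, 0.7, -2.1]
gripper_width: 0.0199
gripper_force: 25.0
```

>>> play_rows --rows '[{"slide": [0.108, 0.243, 0], "delta_rot": [0, 0, 0.214], "fingers": -1}, {"slide": [0.112, 0.241, 0], "delta_rot": [0, 0, 0.214], "fingers": -1}, {"slide": [0.116, 0.239, 0], "delta_rot": [0, 0, 0.214], "fingers": -1}, {"slide": [0.12, 0.237, 0], "delta_rot": [0, 0, 0.214], "fingers": -1}, {"slide": [0.124, 0.235, 0], "delta_rot": [0, 0, 0.214], "fingers": -1}, {"slide": [0.128, 0.233, 0], "delta_rot": [0, 0, 0.214], "fingers": -1}, {"slide": [0.132, 0.23, 0], "delta_rot": [0, 0, 0.214], "fingers": -1}, {"slide": [0.136, 0.228, 0], "delta_rot": [0, 0, 0.214], "fingers": -1}]'

```text
time_s: 12.8
tcp_pos: [0.5336, 0.1431, 0.1539]
eef_rot: [-180.0, -0.1, 165.9]
contact_force: [-0.2, 0.3, -2.7]
gripper_width: 0.0196
gripper_force: 25.0
```

>>> play_rows --rows '[{"slide": [0, 0, 0.07], "delta_rot": [0, 0, 0], "fingers": -1}, {"slide": [0, 0, 0.06], "delta_rot": [0, 0, 0], "fingers": -1}, {"slide": [0, 0, 0], "delta_rot": [0, 0, 0], "fingers": -1}, {"slide": [0, 0, 0], "delta_rot": [0, 0, 0], "fingers": -1}]'

```text
time_s: 13.3
tcp_pos: [0.535, 0.1414, 0.1351]
eef_rot: [-180.0, -0.0, 165.8]
contact_force: [-0.4, -0.0, -1.5]
gripper_width: 0.0196
gripper_force: 25.0
```

```bash
python3 - <<'E'
from mv import *
from fit import *
s=st(); cs={n:r.capture(n) for n in("top","scene")}; pickle.dump(cs,open("cap1.pkl","wb"))
for n,(u,v),k in(("top",(262,246),0),("scene",(328,275),1)):
    i=cs[n]["image"][v-50:v+50,u-66:u+67]; cv2.imwrite(f"pics/over_{n}.png",cv2.resize(i,(798,600),interpolation=cv2.INTER_CUBIC))
E
```

```text
t 13.3 p [0.535  0.1414 0.1351] rot [-1.7998e+02 -1.0000e-02  1.6584e+02] F [-0.43 -0.03 -1.51] w 0.0196 gf 24.9994495511055
```

View pics/over_scene.png

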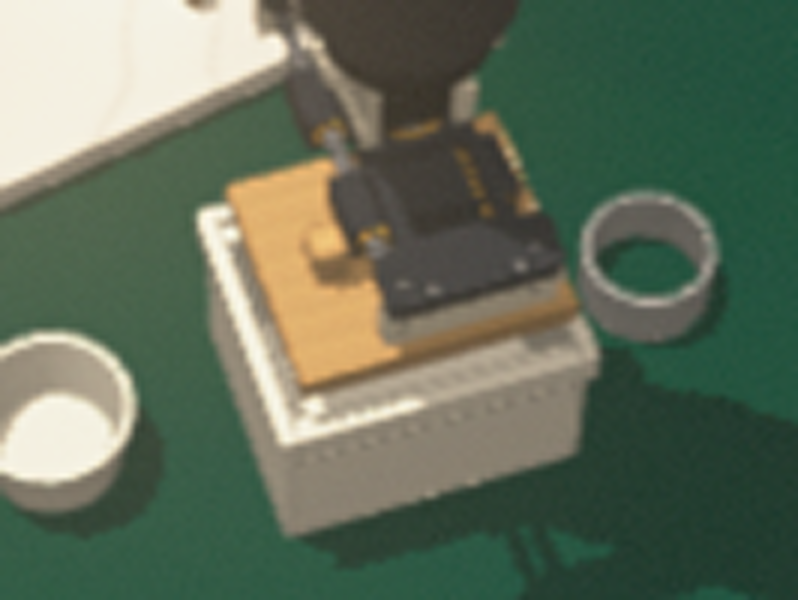

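In this view the lid hovers above the box. Its corners are at crop (228,185), (302,380) and (580,298), and the collar corners are at (200,210), (285,437) and (598,350). I work out the relative offset from these, taking the top view as well.

```bash
python3 - <<'E'
from mv import *
from fit import *
cs=pickle.load(open("cap1.pkl","rb"));c=cs["scene"]; zt=.1351-.0186+.014
L=np.array([ray(c,u/6-.42+262,v/6-.42+225,zt) for u,v in((228,185),(302,380))])
B=np.array([ray(c,u/6-.42+262,v/6-.42+225,.1) for u,v in((200,210),(285,437))])
for n,X in(("lid",L),("col",B)): d=X[1]-X[0];print(n,X[:,:2].round(4).tolist(),np.linalg.norm(d).round(4),"yaw",(np.degrees(np.arctan2(d[1],d[0]))-90).round(2))
a=np.radians(-14.1);Rt=np.array([[np.cos(a),np.sin(a)],[-np.sin(a),np.cos(a)]])
print("collar-lid in box frame (expect [11,-11],[11,11] mm)",((B-L)[:,:2]@Rt.T*1000).round(1).tolist())
# lid mask fit
m=[];
for n in("top","scene"):
    h=cv2.cvtColor(cs[n]["image"],cv2.COLOR_BGR2HSV);m.append(((h[...,0]<25)&(h[...,1]>75)&(h[...,2]>70)))
# overlays: lid outline predicted from TCP pose, collar from BOX
out=[]
for n,(u,v) in(("top",(262,246)),("scene",(328,275))):
    c=cs[n]; im=cv2.resize(c["image"],None,fx=6,fy=6,interpolation=cv2.INTER_CUBIC)
    for P,p,z,col in((cub(.13,.11,.014,.014),(.535,.1414,np.radians(-14.15)),.1165,(0,0,255)),(cub(.152,.132,.1,.1),(.5345,.142,a),0,(255,0,0)),(cub(.134,.114,.1,.1),(.5345,.142,a),0,(255,0,0))):
        cv2.polylines(im,[cv2.convexHull(np.round(proj(c,place(P,*p,z))*6+2.5).astype(np.int32))],True,col,1)
    out.append(im[(v-48)*6:(v+48)*6,(u-33)*6:(u+33)*6])
cv2.imwrite("pics/over2.png",np.hstack(out))
E
```

```text
lid [[0.5842, 0.0723], [0.6109, 0.1771]] 0.1081 yaw -14.34
col [[0.5923, 0.0598], [0.6235, 0.1827]] 0.1268 yaw -14.26
collar-lid in box frame (expect [11,-11],[11,11] mm) [[10.9, -10.2], [10.8, 8.5]]
```

View pics/over2.png

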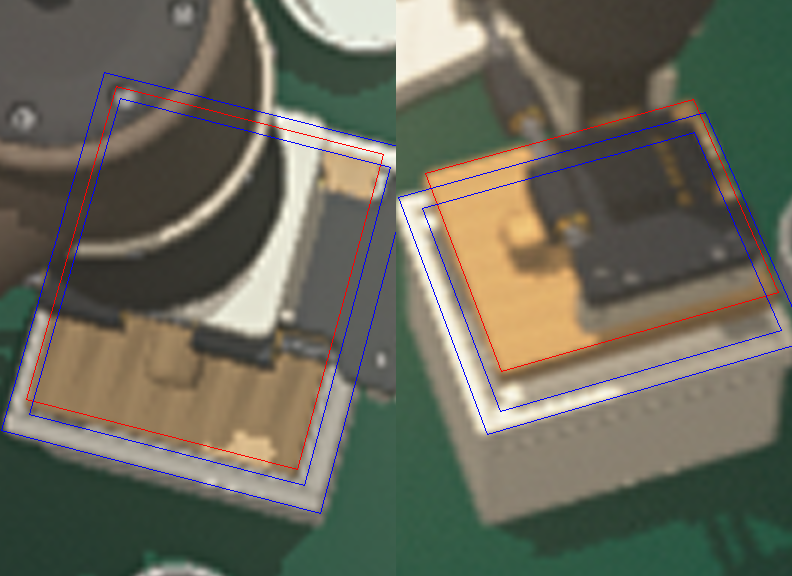

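Lid and collar match in yaw, within about 1 mm in x and slightly off in y. I lower gently with a −0.4 mm y trim, watching the force.

>>> play_rows --rows '[{"slide": [0, -0.003, 0.03], "delta_rot": [0, 0, 0], "fingers": -1}, {"slide": [0, 0, 0.03], "delta_rot": [0, 0, 0], "fingers": -1}, {"slide": [0, 0, 0.02], "delta_rot": [0, 0, 0], "fingers": -1}, {"slide": [0, 0, 0.01], "delta_rot": [0, 0, 0], "fingers": -1}, {"slide": [0, 0, 0.007], "delta_rot": [0, 0, 0], "fingers": -1}, {"slide": [0, 0, 0], "delta_rot": [0, 0, 0], "fingers": -1}]'

```text
time_s: 14.15
tcp_pos: [0.5346, 0.1418, 0.1207]
eef_rot: [-180.0, 0.0, 165.9]
contact_force: [0.3, -0.2, -2.2]
gripper_width: 0.0195
gripper_force: 25.0
```

>>> play_rows --rows '[{"slide": [0, 0, 0.007], "delta_rot": [0, 0, 0], "fingers": -1}, {"slide": [0, 0, 0.007], "delta_rot": [0, 0, 0], "fingers": -1}, {"slide": [0, 0, 0], "delta_rot": [0, 0, 0], "fingers": -1}]'

```text
time_s: 14.52
tcp_pos: [0.5346, 0.1417, 0.1185]
eef_rot: [-180.0, 0.0, 165.9]
contact_force: [0.1, -0.1, -1.2]
gripper_width: 0.0196
gripper_force: 25.0
```

Lid bottom is now about 0.100, at the collar's height. I go on in small steps.

>>> play_rows --rows '[{"slide": [0, 0, 0.005], "delta_rot": [0, 0, 0], "fingers": -1}, {"slide": [0, 0, 0.005], "delta_rot": [0, 0, 0], "fingers": -1}, {"slide": [0, 0, 0], "delta_rot": [0, 0, 0], "fingers": -1}]'

```text
time_s: 14.9
tcp_pos: [0.535, 0.1417, 0.1175]
eef_rot: [180.0, 0.0, 165.9]
contact_force: [1.1, -1.6, 2.3]
gripper_width: 0.02
gripper_force: 25.0
```

>>> play_rows --rows '[{"slide": [0, 0, 0.005], "delta_rot": [0, 0, 0], "fingers": -1}, {"slide": [0, 0, 0], "delta_rot": [0, 0, 0], "fingers": -1}]'

```text
time_s: 15.15
tcp_pos: [0.5352, 0.1416, 0.1167]
eef_rot: [180.0, 0.1, 165.9]
contact_force: [2.6, -2.6, 3.6]
gripper_width: 0.02
gripper_force: 25.0
```

The rim catches on the −x/+y side and pushes the lid toward +x, −y. I back off 2 mm and shift about 1.2 mm that way.

>>> play_rows --rows '[{"slide": [0, 0, -0.012], "delta_rot": [0, 0, 0], "fingers": -1}, {"slide": [-0.009, -0.007, -0.008], "delta_rot": [0, 0, 0], "fingers": -1}, {"slide": [0, 0, 0.005], "delta_rot": [0, 0, 0], "fingers": -1}, {"slide": [0, 0, 0.005], "delta_rot": [0, 0, 0], "fingers": -1}, {"slide": [0, 0, 0.005], "delta_rot": [0, 0, 0], "fingers": -1}, {"slide": [0, 0, 0], "delta_rot": [0, 0, 0], "fingers": -1}]'

```text
time_s: 15.9
tcp_pos: [0.5356, 0.1403, 0.1169]
eef_rot: [-180.0, -0.0, 165.9]
contact_force: [0.4, -0.5, -2.2]
gripper_width: 0.0196
gripper_force: 25.0
```

>>> play_rows --rows '[{"slide": [0, 0, 0.005], "delta_rot": [0, 0, 0], "fingers": -1}, {"slide": [0, 0, 0.005], "delta_rot": [0, 0, 0], "fingers": -1}, {"slide": [0, 0, 0], "delta_rot": [0, 0, 0], "fingers": -1}]'

```text
time_s: 16.27
tcp_pos: [0.5357, 0.1404, 0.1155]
eef_rot: [-180.0, -0.0, 165.9]
contact_force: [0.1, -0.4, -2.1]
gripper_width: 0.0194
gripper_force: 25.0
```

It goes in freely now. Ledge contact is expected at TCP z ≈ 0.1106.

>>> play_rows --rows '[{"slide": [0, 0, 0.006], "delta_rot": [0, 0, 0], "fingers": -1}, {"slide": [0, 0, 0.006], "delta_rot": [0, 0, 0], "fingers": -1}, {"slide": [0, 0, 0], "delta_rot": [0, 0, 0], "fingers": -1}]'

```text
time_s: 16.65
tcp_pos: [0.5356, 0.1403, 0.1137]
eef_rot: [-180.0, -0.0, 165.9]
contact_force: [-0.1, 0.4, -1.5]
gripper_width: 0.0195
gripper_force: 25.0
```

>>> play_rows --rows '[{"slide": [0, 0, 0.006], "delta_rot": [0, 0, 0], "fingers": -1}, {"slide": [0, 0, 0.006], "delta_rot": [0, 0, 0], "fingers": -1}, {"slide": [0, 0, 0], "delta_rot": [0, 0, 0], "fingers": -1}]'

```text
time_s: 17.02
tcp_pos: [0.5356, 0.1403, 0.1118]
eef_rot: [-180.0, -0.0, 165.9]
contact_force: [0.2, 0.4, -1.8]
gripper_width: 0.0195
gripper_force: 25.0
```

>>> play_rows --rows '[{"slide": [0, 0, 0.004], "delta_rot": [0, 0, 0], "fingers": -1}, {"slide": [0, 0, 0.004], "delta_rot": [0, 0, 0], "fingers": -1}, {"slide": [0, 0, 0], "delta_rot": [0, 0, 0], "fingers": -1}]'

```text
time_s: 17.4
tcp_pos: [0.5358, 0.1404, 0.1111]
eef_rot: [180.0, 0.0, 165.9]
contact_force: [-1.4, 0.2, 2.0]
gripper_width: 0.0199
gripper_force: 25.0
```

>>> play_rows --rows '[{"slide": [0, 0, 0.003], "delta_rot": [0, 0, 0], "fingers": -1}, {"slide": [0, 0, 0], "delta_rot": [0, 0, 0], "fingers": -1}]'

```text
time_s: 17.65
tcp_pos: [0.5358, 0.1405, 0.1106]
eef_rot: [180.0, 0.0, 165.9]
contact_force: [-3.3, 0.4, 4.5]
gripper_width: 0.0199
gripper_force: 25.0
```

Contact came at the expected height, with about +6 N on the ledges. I release gently and lift away.

>>> play_rows --rows '[{"slide": [0, 0, 0], "delta_rot": [0, 0, 0], "fingers": -0.5}, {"slide": [0, 0, 0], "delta_rot": [0, 0, 0], "fingers": -0.4}, {"slide": [0, 0, 0], "delta_rot": [0, 0, 0], "fingers": -0.2}, {"slide": [0, 0, 0], "delta_rot": [0, 0, 0], "fingers": 0}, {"slide": [0, 0, 0], "delta_rot": [0, 0, 0], "fingers": 0}, {"slide": [0, 0, 0], "delta_rot": [0, 0, 0], "fingers": 0}]'

```text
time_s: 18.4
tcp_pos: [0.5357, 0.1404, 0.1103]
eef_rot: [-180.0, -0.0, 165.9]
contact_force: [-0.4, -0.4, 0.2]
gripper_width: 0.0438
gripper_force: 0.0
```

>>> play_rows --rows '[{"slide": [0, 0, -0.02], "delta_rot": [0, 0, 0], "fingers": 0}, {"slide": [0, 0, -0.1], "delta_rot": [0, 0, 0], "fingers": 0}, {"slide": [0, 0, -0.3], "delta_rot": [0, 0, 0], "fingers": 0}, {"slide": [0, 0, -0.35], "delta_rot": [0, 0, 0], "fingers": 0}, {"slide": [0.3, -0.25, 0], "delta_rot": [0, 0, 0], "fingers": 0}, {"slide": [0.3, -0.25, 0], "delta_rot": [0, 0, 0], "fingers": 0}, {"slide": [0.3, -0.25, 0], "delta_rot": [0, 0, 0], "fingers": 0}, {"slide": [0, 0, 0], "delta_rot": [0, 0, 0], "fingers": 0}]'

```text
time_s: 19.4
tcp_pos: [0.3747, 0.0626, 0.2274]
eef_rot: [179.8, 0.1, 165.9]
contact_force: [-0.1, 1.4, 0.5]
gripper_width: 0.0435
gripper_force: 0.0
```

```bash
python3 - <<'E'
from mv import *
from fit import *
st(); o=[]
for n,(u,v) in(("top",(325,240)),("scene",(290,245))):
    c=r.capture(n);o.append(cv2.resize(c["image"][v-75:v+75,u-100:u+100],(800,600),interpolation=cv2.INTER_CUBIC));cv2.imwrite(f"pics/end_{n}.png",o[-1])
E
```

```text
t 19.4 p [0.3747 0.0626 0.2274] rot [1.7981e+02 1.1000e-01 1.6591e+02] F [-0.07  1.37  0.53] w 0.0435 gf 0.0
```

View pics/end_scene.png

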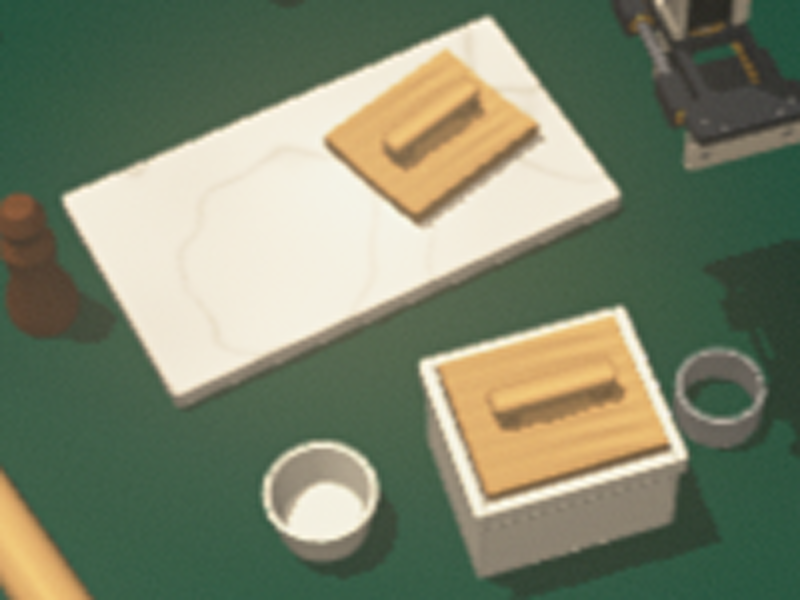

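The lid sits level within the collar at crop (550,405), with an even rim all round. The cupped lid is still on the slab at (430,135), and the bystanders have not moved.

```bash
python3 -c "
from plant import r
print(r.close_job())"
```

```text
the job is handed in; nothing more can be done
None
```

The near lid tipped when pressed and rolled back, so I left it on the slab; the far lid held firm, so I seated it fully in the white box and handed the job in at about 19.5 s. On the way in, the lid caught the rim lightly (about 6 N), so I backed off 2 mm and shifted it over.

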